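# Open the sea-fastened spares box and fetch a hose tail

### The job

Get the brass hose tail out of the plywood spares box that is bolted to the bench: lift the handle end of its sliding lid over the stop lip, slide the lid clear of its grooves and lay it flat on the bench, handle up. Then stand the hose tail upright in the steel parts tray, on its hexagon. Leave the blanking plug in the box and everything else where it is.

Things in the scene. Friction and masses are not known exactly. Their poses are not given: they have to be found in the camera images.
- spares_box: Plywood box fixed to the bench, open top under its lid, 188 (x) by 145 (y) by 70.5 mm high, floor 6 mm. Origin: centre of the underside; its own -x points to the front end, where the lid slides out. The lid lies on side ledges 56 mm above the bench, 120 mm apart. A 6 mm divider across x = 0, top at 46 mm, makes two compartments 81 (x) by 120 mm. Steel hold-down angles at the sides.
- stop_lip (a point): Top middle of the box's front wall (10 mm thick), 62 mm above the bench: it stands 6 mm above the ledges and blocks the lid's front end. Axes as the box. Raising the lid's handle about 6 mm lifts its front end over the lip; past about 8.5 mm the lid jams in the grooves.
- groove_mouth (a point): Middle between the front ends of the two side grooves, at ledge height. From here back to the end wall, 50 mm, a roof leaves a groove 9.5 mm high for the 6 mm lid; ahead of it the sides are open upward. The lid's rear end leaves the grooves when the lid has slid 49 mm to the front; then it can be lifted off. Slid 52 to 70 mm it still rests safely on the box.
- lid_center (a point): Centre of the loose plywood lid panel, 165 (x) by 130 (y) by 6 mm, mass about 0.18 kg, lying on the box's ledges at the start with 1.5 mm of play at each end. Axes as the box: -x towards the handle end and the lip, z up.
- lid_handle (a point): Middle of the bar of the lid's steel bow handle: square bar 10 by 10 mm, 96 mm long along the lid's y, centre 38 mm above the lid's centre and 40 mm from it towards the lid's -x end. Posts at the bar's ends leave an opening 76 mm wide and 30 mm high between bar and lid: a finger can be hooked under it, or the bar pinched from above.
- hose_tail_center (a point): Centre (half-way up) of the brass hose tail, the taller, slimmer of the two parts in the box: 44 mm high, hexagon foot 30 mm across flats and 12 mm high, above it a ribbed stem 16 mm in diameter. Loose, about 0.09 kg, upright near the middle of one of the compartments (either). z is its long axis, up.
- blank_plug_center (a point): Centre of the blanking plug, the squat brass part in the other compartment: 22 mm high, hexagon 34 mm across flats and 10 mm high below, a thread 25 mm in diameter above. Stays in the box.
- parts_tray: Shallow steel tray fixed to the bench, 115 (x) by 155 (y) by 28 mm high, walls and floor 3 mm thick, empty. Origin at the centre of its underside. Between it and the front end of the spares box some 0.2 m of bench is free, enough for the lid.
- drill: Bystander: yellow and black cordless drill standing on its battery, about 0.2 m high. Origin under its centre.
- sealant: Bystander: white sealant cartridge standing upright, 49 mm in diameter, 245 mm high. Origin under its centre.
- tape_roll: Bystander: roll of black tape lying flat, 96 mm in diameter, 25 mm high. Origin under its centre.
- spanner: Bystander: steel spanner 190 mm long lying on the robot's side of the spares box.
- screwdriver: Bystander: screwdriver 210 mm long lying beyond the spares box.
- mug: Bystander: white mug, 80 mm in diameter, 92 mm high, beyond the tray. Origin under its centre.
Things that resemble listed ones, but are neither listed nor needed, are in the scene too. Leave any green look-alike of the part that bears lid_center alone. There is more than one size of the parts_tray; the job needs the smaller.

How it is judged:
By the outcome, as a careful person would: the job done as asked, in the order asked, and still so for the second after the job is handed in, with the robot touching nothing.
It also fails if it takes over 72 s, if anything falls off the work surface, if the arm or the gripper's body presses on something with over 40 N, if the wrist force passes 120 N, or if a joint passes its speed limit or range.

### The arm

A 7-joint arm with a two-finger parallel gripper is mounted at the origin on the work surface. World frame = base frame: x ahead of the robot, y to its left, z up, the work surface at z = 0. Lengths are in mm, angles in rad, forces in N, time in s.
With the tool pointing down it reaches from about 425 to 875 mm from the base axis. Payload 8.4 kg.
Tool frame: the origin (TCP) lies between the finger pads; the fingertips stand 25 mm ahead of it and the grasp point (between the pads) lies 6 mm ahead of it (tips_ahead is the distance from the TCP to the fingertips, in mm); z points along the fingers, y is the line along which they close (so a half turn about z gives the same grasp; the last joint's range is limited). The gripper opens to 87 mm and grips with 3 to 60 N. Pads are 19 mm wide; open, the fingers measure 117 mm over their backs; the gripper's body (75 mm by 190 mm) begins 51 mm behind the grasp point.
Start: joints at [-1.323, 0.333, 0.04, 1.465, -0.013, 1.343, -0.059], TCP at [220.929, 611.273, 247.546] pointing down, gripper open.
Joint ranges: [-2.58, 2.58], [-0.38, 2.09], [-1.3, 1.39], [0.25, 2.4], [-1.5, 4.64], [0.08, 2.09], [-2.65, 2.65]. Speed limits (rad/s): [2.22, 2.22, 2.79, 2.79, 3.14, 3.14, 3.14].

### API

Orientations are given as [roll, pitch, yaw] about the fixed x, y, z axes, in that order (R = Rz(yaw) Ry(pitch) Rx(roll)).
In Python, from rig import * gives the robot as it stands.
- The arm moves only by the tool carry_out, never from a script. Its argument "increments" is a list of rows, each a list of 4 numbers: the shift along the tool's x, y, z in mm, then the turn about the tool's z in rad. A call has exactly 10 rows; each row is the pose to reach, as a shift and turn from the pose commanded when the call began, along the tool's axes at that moment; what a row does not reach only later rows make up. A row lasts 1/10 s, in which the tool goes at most 50 mm and 8.59 degrees, less where a joint would pass 70% of its speed; a pose out of reach is approached as far as the arm can. A call with a gripper value outside its range is refused whole. "jaw" is the finger opening in mm, from 0 to 87, set as the call begins (left out, the last holds). The fingers move at their own pace and stop on an object; "force" is the grip in N (left out, the last holds). Time passes only in rows, so rows that repeat a pose let the fingers close, or fill a call up. It gives the time, the measured TCP pose, the force, the opening and the grip force at its end, in the units of the state.
- read_state(): the state, without advancing time (a new reading comes with each control period).
- snapshot(name): name is "scene" or "top" or "wrist"; returns a dict with "frame" (400x640x3 uint8, red, green, blue), "depth" (400x640 float32, mm along the optical axis (not along the pixel's ray), 0 where there is no reading), "K" (3x3 intrinsics, pixels), "R" (3x3) and "t" (3): a world point X has camera coordinates R X + t. Camera axes: x right, y down, z forward; pixel columns grow to the right and rows downward; lengths in mm; the calibration is good to about 2 mm. The wrist camera is an equidistant fisheye: a pixel r from the principal point sees the ray r / f radians off the axis. A picture is of the moment at which its call begins.
- job_done(): hands the job in; it is judged then, once.
Trained networks look in a picture, given as the dict that the camera call returned (one of the last four; its "shot" number tells which), for a name from the list of things; names that differ only in an ending like _2 or _b are one class to them, and where a whole thing is asked for, a point or a joint stands for the part that bears it (a point fixed in the world has none). Each returns a list of dicts, best first, with "score" (0 to 1); they miss things now and then, are a little off and sometimes report something else, mostly with a low value. They report only what shows in the picture. A call takes as long as a camera call. They do not tell look-alikes from the thing itself.
- boxes_of(picture, name): "pixel" ([column, row] in pixels, amid what is visible of it).
- landmark_of(picture, name): "pixel" ([column, row] in pixels: a listed point, or the origin of a listed thing).
The state is a dict: "t": time; "q": joint angles; "qvel": joint speeds; "joint_torque": joint torques, N m; "position": TCP position; "ee_rot": TCP orientation; "force": force on the tool from outside, world axes, zero at the start; "wrist_torque": the same for the moment, N m; "grip_width": opening from 0.0 (shut) to 1.0 (fully open); "gripper_force": force on a finger pad.
Only numpy, scipy, OpenCV 4.12 (cv2) and the standard library are available. Lean on these libraries where they do the work, as an engineer would, in place of code of your own. Each camera call takes 0.05 s, during which the arm holds its last target. There are 200 camera calls.

## Working session

There is one attempt and no reset: what is moved stays moved. The work goes in short steps, Python scripts to look and compute and a tool call to move; the robot and the scene stay as the last step left them, time stands still between calls to the robot, and variables do not carry over. Pictures are saved under pics/ and viewed, at most 10 in all, crops included, and the job is handed in when it is done.

Besides the shell and the picture viewer there is one more tool, called after "Call:" as name([rows], argument=value, ...), one row to a line, values as JSON. carry_out: Moves the arm, as the interface text tells. Its arguments: {"type":"object","properties":{"increments":{"type":"array","items":{"type":"array","items":{"type":"number"}}},"jaw":{"type":"number"},"force":{"type":"number"}},"required":["increments"]}

```bash
mkdir -p pics; cat > h.py <<'E'
from rig import *
import numpy as np, cv2
def save(p,n): cv2.imwrite(f'pics/{n}.png',p['frame'][:,:,::-1])
def at(p,px,z=None,fish=False):
    K,R,t=[np.array(p[k],float) for k in('K','R','t')]
    u,v=px
    x=(u-K[0,2])/K[0,0];y=(v-K[1,2])/K[1,1]
    if fish:
        r=np.hypot(x,y)+1e-9; d=np.array([x/r*np.tan(r),y/r*np.tan(r),1])
    else: d=np.array([x,y,1])
    if z is None:
        i,j=int(round(v)),int(round(u)); w=p['depth'][max(0,i-1):i+2,max(0,j-1):j+2]; w=w[w>0]
        s=np.median(w) if len(w) else np.nan
    else:
        c=-R.T@t; s=(z-c[2])/(R.T@d)[2]
    return R.T@(d*s-t)
E
python3 - <<'E'
from h import *
s=read_state();print({k:np.round(s[k],3) for k in('t','position','ee_rot','force','grip_width')})
for n in('top','scene'):
    p=snapshot(n);save(p,n+'0')
    print(n,'cam',np.round(-np.array(p['R']).T@p['t']))
    for o,z in(('spares_box',0),('stop_lip',62),('groove_mouth',56),('lid_center',62),('lid_handle',102),('parts_tray',0)):
        for d in landmark_of(p,o)[:3]: print(o,round(d['score'],2),np.round(d['pixel']),np.round(at(p,d['pixel'],z),1),np.round(at(p,d['pixel']),1))
E
```

```text
{'t': np.float64(0.0), 'position': array([220.81 , 610.919, 246.668]), 'ee_rot': array([-3.14 ,  0.   ,  2.795]), 'force': array([ 0.586,  0.372, -0.096]), 'grip_width': np.float64(0.996)}
top cam [ 443.   -9. 1415.]
stop_lip 0.83 [274. 182.] [564.8 127.7  62. ] [564.8 127.7  61.9]
lid_center 0.79 [215. 262.] [310.1 305.   62. ] [304.8 317.6   8. ]
lid_handle 0.95 [254. 181.] [561.4 186.4 102. ] [564.6 191.6  67. ]
lid_handle 0.83 [224. 265.] [306.  267.6 102. ] [295.9 288.1   4.7]
lid_handle 0.53 [198. 150.] [653.8 362.  102. ] [661.2 375.   56.1]
parts_tray 0.83 [429. 205.] [ 507.2 -377.4    0. ] [ 507.  -376.5    3.6]
parts_tray 0.83 [430. 281.] [ 260.5 -381.2    0. ] [ 261.1 -380.     4.5]
scene cam [1164. -739. 1053.]
spares_box 0.97 [374. 187.] [553.5 220.3   0. ] [589.  164.5  61.3]
stop_lip 0.61 [364. 191.] [576.3 130.7  62. ] [574.7 133.   59.3]
groove_mouth 0.71 [382. 170.] [558.3 247.5  56. ] [561.5 242.3  61.3]
groove_mouth 0.43 [347. 270.] [ 715.6 -128.6   56. ] [689.7 -93.5  -1.4]
groove_mouth 0.32 [377. 174.] [559.9 222.6  56. ] [586.4 180.4  99.8]
lid_center 0.76 [334. 143.] [361.8 252.2  62. ] [343.7 274.6  39.6]
lid_center 0.59 [376. 174.] [561.7 213.   62. ] [582.8 179.6  96.8]
lid_handle 0.8 [327. 141.] [370.4 207.  102. ] [318.4 268.9  39.7]
lid_handle 0.7 [370. 170.] [558.7 178.5 102. ] [557.9 179.7 100.8]
lid_handle 0.58 [407. 247.] [809.9  -3.5 102. ] [778.2  62.4  16.8]
parts_tray 0.74 [227. 301.] [ 512.4 -369.2    0. ] [ 513.9 -370.1    2.6]
parts_tray 0.64 [163. 259.] [ 272.9 -389.5    0. ] [ 274.8 -390.3    2.2]
```

View pics/top0.png

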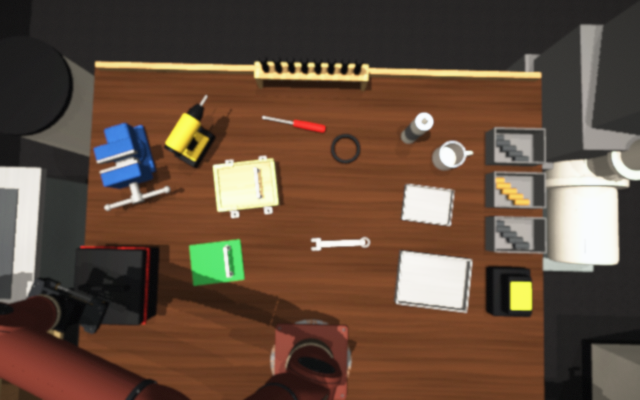

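View pics/scene0.png

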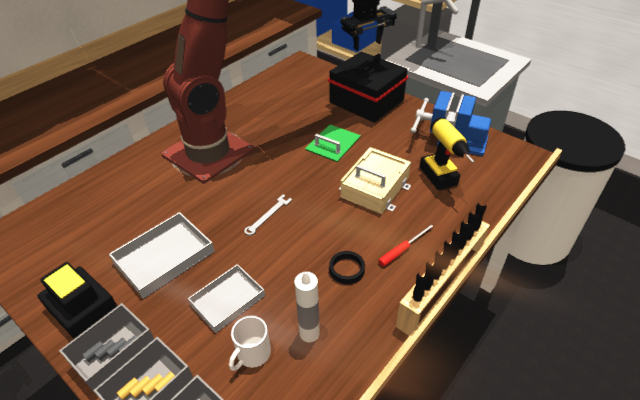

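The green panel is a look-alike lid at about (218,262) in top. The real box is at (246,185) with its bar near column 260 and its front facing world -y. The smaller tray is at (428,205). Next I fit the bar and box geometry from depth.

```bash
cat >> h.py <<'E'
def cloud(p,lo,hi):
    K,R,t=[np.array(p[k],float) for k in('K','R','t')]
    d=p['depth'];v,u=np.nonzero(d>0);s=d[v,u]
    c=np.stack([(u-K[0,2])/K[0,0]*s,(v-K[1,2])/K[1,1]*s,s])
    X=(R.T@(c-t[:,None])).T
    return X[np.all((X>lo)&(X<hi),1)]
def rect(X):
    (c,s,a)=cv2.minAreaRect(X[:,:2].astype(np.float32)); return np.round(c,1),np.round(s,1),round(a,1),len(X),round(float(np.median(X[:,2])),1)
E
python3 - <<'E'
from h import *
for n in('top','scene'):
    p=snapshot(n)
    print(n,'bar',rect(cloud(p,[480,130,88],[640,330,112])))
    print('box',rect(cloud(p,[460,110,52],[660,335,80])))
    print('tray',rect(cloud(p,[420,-490,20],[590,-280,34])))
    print('spanner',rect(cloud(p,[330,-150,4],[450,110,14])))
    print('tape',rect(cloud(p,[600,-100,15],[760,90,30])))
    X=cloud(p,[560,200,75],[800,420,230]);print('drill',X.min(0).round(),X.max(0).round())
    B=cloud(p,[480,130,88],[640,330,112]);c=B[:,:2]-B[:,:2].mean(0);print('bar pca',B.mean(0),np.degrees(np.arctan2(*np.linalg.svd(c,full_matrices=False)[2][0])))
E
```

```text
top bar (array([556.4, 177.5]), array([93.8, 10.6]), 7.7, 112, 101.7)
box (array([551.7, 216.9]), array([145.7, 189.4]), 8.0, 2679, 62.7)
tray (array([ 506. , -367.2]), array([156.9, 114.9]), 83.9, 197, 27.2)
spanner (array([391.3, -19.8]), array([257.9, 118.6]), 89.1, 492, 6.0)
tape (array([724.4, -34.1]), array([211.7,  84. ]), 52.7, 308, 23.8)
drill [589. 213.  75.] [799. 419. 206.]
bar pca [555.9625103  177.07531202 101.10204522] -98.06669790356142
scene bar (array([562.9, 178.7]), array([95.8, 15. ]), 8.8, 133, 98.6)
box (array([556.3, 219. ]), array([149.9, 196.5]), 8.1, 2022, 61.0)
tray (array([ 511.2, -365.1]), array([156.7, 119.3]), 84.5, 400, 24.8)
spanner (array([409.1, -29.3]), array([ 97.4, 233.2]), 8.5, 185, 6.3)
tape (array([729.7, -36.8]), array([202.6,  88. ]), 51.1, 307, 22.4)
drill [627. 326.  75.] [799. 420. 201.]
bar pca [564.42387785 177.57397053  97.99641189] 81.33062994545254
```

Call:
carry_out([
  [-463,-293,0,-0.487],
  [-463,-293,0,-0.487],
  [-463,-293,0,-0.487],
  [-463,-293,0,-0.487],
  [-463,-293,0,-0.487],
  [-463,-293,0,-0.487],
  [-463,-293,0,-0.487],
  [-463,-293,0,-0.487],
  [-463,-293,0,-0.487],
  [-463,-293,0,-0.487],
], jaw=50, force=8)

```text
t: 1.8
position: [527.5, 215.6, 247.9]
ee_rot: [3.141, 0.001, -3.001]
force: [0.7, 1.3, 0.4]
grip_width: 0.574
gripper_force: 0.0
```

```bash
cat >> h.py <<'E'
def go(x,y,z,yaw=None):
    "shift row from the current pose to a world TCP pose"
    s=read_state();p=np.array(s['position']);w=s['ee_rot'][2]
    d=np.array([x,y,z])-p; a=0 if yaw is None else (w-yaw+np.pi)%(2*np.pi)-np.pi
    r=[d[0]*np.cos(w)+d[1]*np.sin(w), d[0]*np.sin(w)-d[1]*np.cos(w), -d[2], a]
    print('pos',p.round(1),'rot',np.round(s['ee_rot'],3),'F',np.round(s['force'],1),'row',np.round(r,3))
E
python3 - <<'E'
from h import *
go(559,178,180,3.2816)
E
```

```text
pos [527.5 215.6 247.9] rot [ 3.141e+00  1.000e-03 -3.001e+00] F [0.7 1.3 0.4] row [-25.92  -41.604  67.949   0.   ]
```

Call:
carry_out([
  [-26,-42,68,0],
  [-26,-42,68,0],
  [-26,-42,68,0],
  [-26,-42,68,0],
  [-26,-42,68,0],
  [-26,-42,68,0],
  [-26,-42,68,0],
  [-26,-42,68,0],
  [-26,-42,68,0],
  [-26,-42,68,0],
])

```text
t: 2.8
position: [558.1, 179.5, 179.7]
ee_rot: [3.142, 0.0, -3.001]
force: [-0.0, 0.2, 0.7]
grip_width: 0.576
gripper_force: 0.0
```

```bash
python3 - <<'E'
from h import *
p=snapshot('wrist');save(p,'w1')
for o,z in(('lid_handle',97),('stop_lip',62),('lid_center',62)):
    for d in landmark_of(p,o)[:2]: print(o,round(d['score'],2),np.round(d['pixel']),np.round(at(p,d['pixel'],z,True),1))
go(559,178,100,3.2816)
E
```

```text
lid_handle 0.6 [323. 218.] [559.1 179.   97. ]
stop_lip 0.72 [ 28. 253.] [ 686.4 -212.6   62. ]
stop_lip 0.65 [265. 205.] [566.3 129.7  62. ]
lid_center 0.96 [370. 205.] [553.3 219.5  62. ]
pos [558.1 179.3 179.5] rot [-3.142 -0.    -3.002] F [-0.3 -0.5 -0.9] row [-0.671 -1.4   79.505  0.   ]
```

View pics/w1.png

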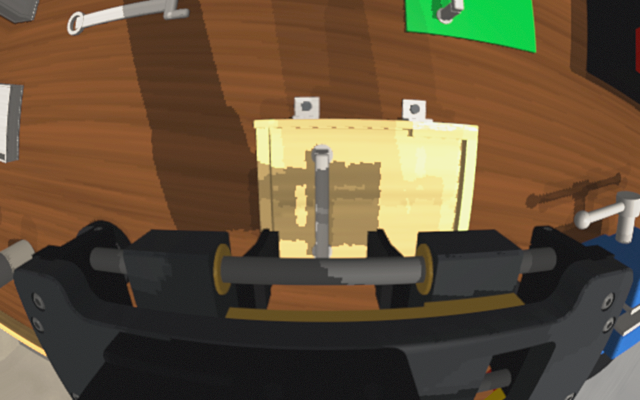

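The bar (about column 322, rows 150–255) is parallel to the fingers and centred between them. Descending.

Call:
carry_out([
  [0,-1,20,0],
  [0,-1,40,0],
  [0,-1,55,0],
  [0,-1,65,0],
  [0,-1,72,0],
  [0,-1,76,0],
  [0,-1,76,0],
  [0,-1,76,0],
  [0,-1,76,0],
  [0,-1,76,0],
])

```text
t: 4.0
position: [558.5, 178.5, 104.0]
ee_rot: [3.141, 0.001, -3.001]
force: [-0.4, -0.4, -0.4]
grip_width: 0.573
gripper_force: 0.0
```

Call:
carry_out([
  [0,0,0,0],
  [0,0,0,0],
  [0,0,0,0],
  [0,0,0,0],
  [0,0,0,0],
  [0,0,0,0],
  [0,0,0,0],
  [0,0,0,0],
  [0,0,0,0],
  [0,0,0,0],
], jaw=0, force=12)

```text
t: 5.0
position: [558.3, 178.4, 103.5]
ee_rot: [-3.142, -0.0, -3.001]
force: [-0.2, -0.2, 0.4]
grip_width: 0.111
gripper_force: 12.0
```

Width 9.7 mm, so the bar is held. Lifting slowly by 6.5 mm.

Call:
carry_out([
  [0,0,-1,0],
  [0,0,-2,0],
  [0,0,-3,0],
  [0,0,-4,0],
  [0,0,-5,0],
  [0,0,-6,0],
  [0,0,-6.5,0],
  [0,0,-6.5,0],
  [0,0,-6.5,0],
  [0,0,-6.5,0],
])

```text
t: 6.0
position: [558.2, 178.4, 109.9]
ee_rot: [-3.142, -0.0, -3.001]
force: [0.8, 0.8, -3.2]
grip_width: 0.115
gripper_force: 12.3
```

```bash
python3 - <<'E'
from h import *
p=snapshot('scene')
s=read_state();print(np.round(s['force'],1),np.round(s['wrist_torque'],2),np.round(s['position'],1))
f=p['frame'][130:230,320:430];cv2.imwrite('pics/s1.png',cv2.resize(f,(770,700))[:600,:,::-1])
E
```

```text
[-1.1  0.6 -3.6] [ 0.1   0.07 -0.04] [558.2 178.3 110. ]
```

View pics/s1.png

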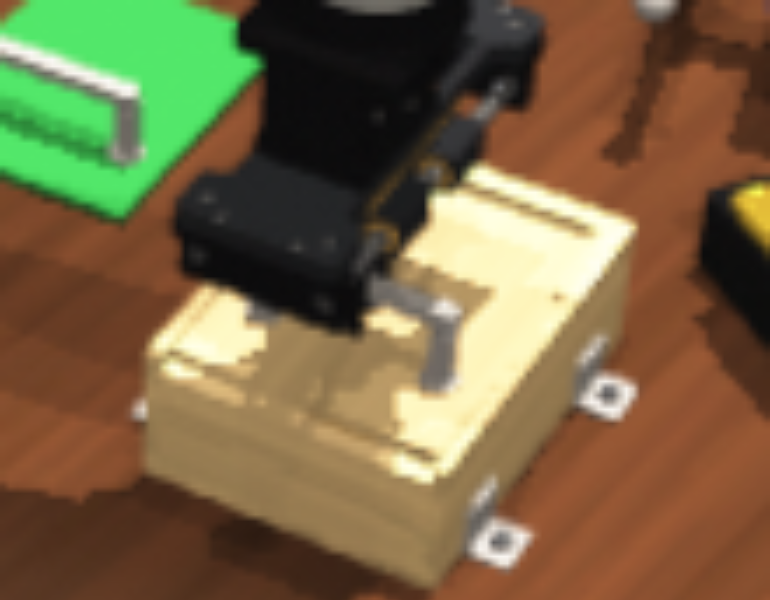

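Force is slight, with the lid held up. Trying a slow 12 mm slide toward the front (tool -y).

Call:
carry_out([
  [0,-1,0,0],
  [0,-2,0,0],
  [0,-3,0,0],
  [0,-4,0,0],
  [0,-5,0,0],
  [0,-7,0,0],
  [0,-9,0,0],
  [0,-11,0,0],
  [0,-12,0,0],
  [0,-12,0,0],
])

```text
t: 7.05
position: [560.1, 166.1, 110.1]
ee_rot: [-3.141, 0.0, -3.002]
force: [0.3, -0.6, -3.1]
grip_width: 0.113
gripper_force: 12.2
```

Free of the lip, no resistance. Continuing to a 60 mm slide.

Call:
carry_out([
  [0,-5,0,0],
  [0,-10,0,0],
  [0,-15,0,0],
  [0,-20,0,0],
  [0,-26,0,0],
  [0,-32,0,0],
  [0,-38,0,0],
  [0,-44,0,0],
  [0,-48,0,0],
  [0,-48,0,0],
])

```text
t: 8.05
position: [566.8, 118.1, 110.1]
ee_rot: [-3.141, 0.0, -3.002]
force: [0.3, -0.3, -0.9]
grip_width: 0.113
gripper_force: 12.0
```

```bash
python3 - <<'E'
from h import *
s=read_state();print(np.round(s['force'],1),np.round(s['wrist_torque'],2),np.round(s['position'],1))
for i in range(2):
  p=snapshot(('scene','top')[i])
  f=p['frame'][130:230,300:430] if i==0 else p['frame'][130:230,200:330];cv2.imwrite(f'pics/s2{i}.png',cv2.resize(f,(390,300))[:,:,::-1])
a=[cv2.imread(f'pics/s2{i}.png') for i in(0,1)];cv2.imwrite('pics/s2.png',np.hstack(a))
E
```

```text
[ 0.3 -0.3 -0.9] [-0.03 -0.01  0.02] [566.8 118.1 110.1]
```

View pics/s2.png

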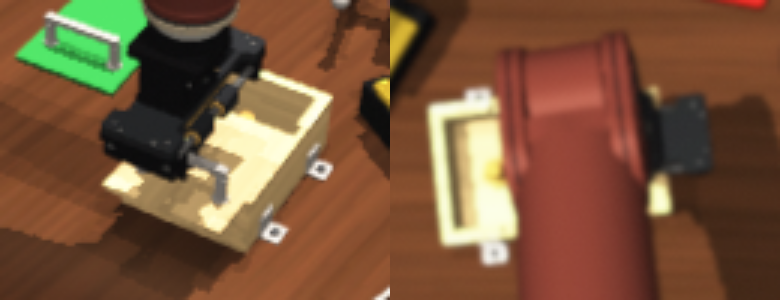

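The lid is clear of the grooves and a brass part shows in the rear compartment. Firming the grip, then lifting.

Call:
carry_out([
  [0,0,0,0],
  [0,0,0,0],
  [0,0,0,0],
  [0,0,-5,0],
  [0,0,-12,0],
  [0,0,-22,0],
  [0,0,-34,0],
  [0,0,-46,0],
  [0,0,-50,0],
  [0,0,-50,0],
], jaw=0, force=45)

```text
t: 9.15
position: [567.2, 119.1, 161.2]
ee_rot: [3.141, 0.002, -3.001]
force: [0.4, 0.4, -1.8]
grip_width: 0.113
gripper_force: 45.0
```

```bash
python3 - <<'E'
from h import *
s=read_state();print(np.round(s['force'],1),np.round(s['wrist_torque'],2),s['grip_width'])
# lid centre at (540,5): bar 40 to front
go(545,-35,160)
go(545,-35,44)
E
```

```text
[ 0.4  0.4 -1.8] [0.03 0.04 0.03] 0.11275762453694431
pos [567.2 119.1 161.2] rot [ 3.141e+00  2.000e-03 -3.001e+00] F [ 0.4  0.4 -1.8] row [  43.509 -149.491    1.182    0.   ]
pos [567.2 119.1 161.2] rot [ 3.141e+00  2.000e-03 -3.001e+00] F [ 0.4  0.4 -1.8] row [  43.509 -149.491  117.182    0.   ]
```

Call:
carry_out([
  [7,-15,0,0],
  [18,-38,0,0],
  [30,-64,0,0],
  [42,-90,0,0],
  [54,-116,0,0],
  [62,-134,0,0],
  [68,-146,0,0],
  [68,-146,0,0],
  [68,-146,0,0],
  [68,-146,0,0],
])

```text
t: 10.15
position: [520.0, -33.8, 159.9]
ee_rot: [3.141, -0.0, -3.0]
force: [-0.2, 0.0, -1.2]
grip_width: 0.111
gripper_force: 45.0
```

Call:
carry_out([
  [0,0,15,0],
  [0,0,35,0],
  [0,0,55,0],
  [0,0,75,0],
  [0,0,90,0],
  [0,0,98,0],
  [0,0,103,0],
  [0,0,106,0],
  [0,0,107,0],
  [0,0,107,0],
])

```text
t: 11.15
position: [520.1, -35.0, 53.5]
ee_rot: [3.142, 0.001, -3.001]
force: [0.4, -1.3, -1.4]
grip_width: 0.109
gripper_force: 45.0
```

Call:
carry_out([
  [0,0,0,0],
  [0,0,1,0],
  [0,0,2,0],
  [0,0,3,0],
  [0,0,4,0],
  [0,0,5,0],
  [0,0,5.5,0],
  [0,0,5.5,0],
  [0,0,5.5,0],
  [0,0,5.5,0],
], jaw=0, force=8)

```text
t: 12.15
position: [519.8, -35.1, 47.6]
ee_rot: [-3.142, 0.0, -3.001]
force: [-0.1, -1.1, -1.0]
grip_width: 0.112
gripper_force: 8.0
```

Call:
carry_out([
  [0,0,0,0],
  [0,0,0,0],
  [0,0,0,0],
  [0,0,0,0],
  [0,0,0,0],
  [0,0,0,0],
  [0,0,0,0],
  [0,0,0,0],
  [0,0,0,0],
  [0,0,0,0],
], jaw=40)

```text
t: 13.15
position: [519.7, -35.1, 47.6]
ee_rot: [-3.142, -0.0, -3.001]
force: [0.2, -0.3, -0.9]
grip_width: 0.455
gripper_force: 0.0
```

Call:
carry_out([
  [0,0,-10,0],
  [0,0,-30,0],
  [0,0,-60,0],
  [0,0,-100,0],
  [0,0,-140,0],
  [0,0,-180,0],
  [0,0,-200,0],
  [0,0,-200,0],
  [0,0,-200,0],
  [0,0,-200,0],
])

```text
t: 14.15
position: [519.1, -35.1, 246.6]
ee_rot: [-3.142, -0.002, -3.001]
force: [-0.8, 0.3, -0.0]
grip_width: 0.46
gripper_force: 0.0
```

```bash
python3 - <<'E'
from h import *
for n in('top','scene','wrist'):
    p=snapshot(n);save(p,n+'2'); f=n=='wrist'
    for o,z in(('hose_tail_center',28),('blank_plug_center',17),('parts_tray',0),('lid_center',6)):
        for d in landmark_of(p,o)[:2]: print(n,o,round(d['score'],2),np.round(d['pixel']),np.round(at(p,d['pixel'],z,f),1))
    if not f:
        X=cloud(p,[430,-90,30],[610,110,60]);print('bar',rect(X) if len(X)>5 else 0)
        X=cloud(p,[440,-90,3],[620,110,12]);print('lid',rect(X) if len(X)>5 else 0)
f=[cv2.imread('pics/top2.png')[100:260,180:420],cv2.imread('pics/scene2.png')[120:280,280:430]]
cv2.imwrite('pics/c2.png',cv2.resize(np.hstack(f),None,fx=2,fy=2,interpolation=cv2.INTER_CUBIC))
go(547,257,180)
E
```

```text
top hose_tail_center 0.48 [238. 187.] [549.  248.1  28. ]
top blank_plug_center 0.52 [263. 183.] [562.7 168.6  17. ]
top parts_tray 0.59 [427. 208.] [ 495.5 -371.3    0. ]
top lid_center 0.62 [216. 260.] [311.1 314.4   6. ]
top lid_center 0.58 [312. 203.] [503.3   8.6   6. ]
bar 0
lid (array([529.8,  72.4]), array([180.9,  75.4]), 1.5, 347, 5.7)
scene hose_tail_center 0.44 [381. 171.] [543.8 267.2  28. ]
scene blank_plug_center 0.44 [366. 189.] [549.5 178.8  17. ]
scene parts_tray 0.72 [164. 256.] [ 265.3 -382.1   -0. ]
scene parts_tray 0.67 [227. 301.] [ 511.5 -369.1    0. ]
scene lid_center 0.92 [330. 143.] [305.8 298.1   6. ]
scene lid_center 0.81 [322. 219.] [518.4   1.5   6. ]
bar (array([524.5, -34. ]), array([95.8, 16.1]), 5.6, 144, 42.5)
lid (array([531.4,  10.6]), array([195.7, 175.6]), 89.7, 1215, 5.0)
wrist hose_tail_center 0.59 [520. 230.] [547.9 253.8  28. ]
wrist hose_tail_center 0.32 [297.  60.] [384.  -83.9  28. ]
wrist blank_plug_center 0.56 [466. 228.] [557.6 168.2  17. ]
wrist parts_tray 0.64 [ 99. 142.] [ 508.8 -375.9    0. ]
wrist lid_center 0.61 [355. 178.] [514.8   5.1   6. ]
wrist lid_center 0.58 [569.  79.] [306.5 315.    6. ]
pos [519.7 -35.1 247.6] rot [-3.142  0.    -3.001] F [ 0.1 -0.5 -0.1] row [-67.79  285.423  67.586   0.   ]
```

View pics/c2.png

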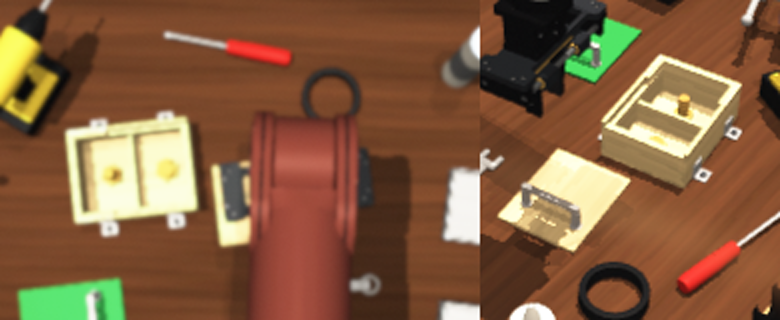

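The lid lies flat with its handle up. The hose tail is in the rear compartment, at (236,187) in top, and the plug is in the front one. Refining the stem position by depth.

```bash
python3 - <<'E'
from h import *
print(np.round(read_state()['q'],2))
for n in('top','scene'):
    p=snapshot(n)
    X=cloud(p,[515,228,40],[580,285,56]);print(n,len(X),X.mean(0).round(1),X.min(0).round(),X.max(0).round())
    print('tray',rect(cloud(p,[420,-490,20],[590,-280,34])))
go(548,254,150)
E
```

```text
[-0.45  0.06  0.45  1.8  -0.03  1.29  1.72]
top 28 [546.5 255.6  47.5] [539. 247.  40.] [556. 264.  53.]
tray (array([ 506.1, -367.2]), array([157.6, 115.1]), 84.0, 197, 26.9)
scene 23 [553.1 256.5  46.7] [544. 249.  41.] [562. 266.  51.]
tray (array([ 510.9, -364.8]), array([156.3, 118.3]), 83.7, 390, 25.0)
pos [519.7 -35.1 247.6] rot [-3.142  0.    -3.001] F [ 0.6 -1.4  0.2] row [-68.377 282.298  97.599   0.   ]
```

Call:
carry_out([
  [-70,284,60,1.571],
  [-70,284,60,1.571],
  [-70,284,60,1.571],
  [-70,284,60,1.571],
  [-70,284,60,1.571],
  [-70,284,60,1.571],
  [-70,284,60,1.571],
  [-70,284,60,1.571],
  [-70,284,60,1.571],
  [-70,284,60,1.571],
], jaw=50, force=20)

```text
t: 16.0
position: [549.3, 256.1, 187.3]
ee_rot: [-3.141, 0.0, 1.805]
force: [0.3, -0.2, -0.4]
grip_width: 0.572
gripper_force: 0.0
```

```bash
python3 - <<'E'
from h import *
p=snapshot('wrist');save(p,'w3')
for o,z in(('hose_tail_center',28),('blank_plug_center',17)):
    for d in landmark_of(p,o)[:2]: print(o,round(d['score'],2),np.round(d['pixel']),np.round(at(p,d['pixel'],z,True),1))
go(549.5,255.5,130,-3.001-1.571);print(np.round(read_state()['q'],2))
E
```

```text
hose_tail_center 0.98 [324. 193.] [549.7 254.   28. ]
blank_plug_center 0.46 [316. 266.] [561.9 168.6  17. ]
pos [549.3 256.  187.5] rot [-3.141  0.     1.814] F [-0.8  0.5  0.2] row [-5.4200e-01  5.5000e-02  5.7461e+01  1.0300e-01]
[-0.84  0.29  0.4   1.67 -0.12  1.2  -0.17]
```

View pics/w3.png

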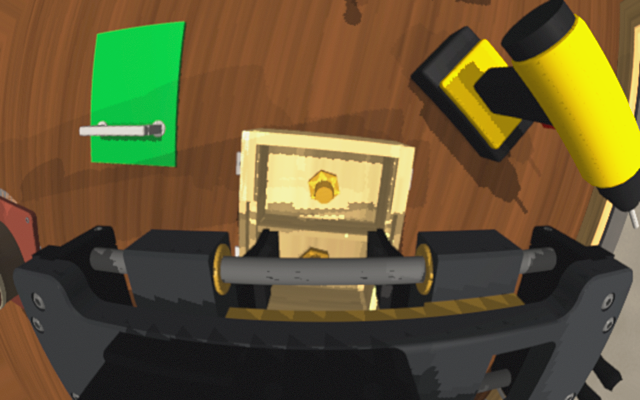

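The stem at (324,193) is centred between the fingers, and the drill is well clear. Finishing the turn and descending.

Call:
carry_out([
  [-1,0,10,0.08],
  [-1,0,25,0.1],
  [-1,0,45,0.1],
  [-1,0,68,0.1],
  [-1,0,90,0.1],
  [-1,0,108,0.1],
  [-1,0,122,0.1],
  [-1,0,132,0.1],
  [-1,0,139,0.1],
  [-1,0,140,0.1],
])

```text
t: 17.15
position: [549.4, 254.7, 46.9]
ee_rot: [-3.141, 0.0, 1.712]
force: [-0.1, 0.3, 0.4]
grip_width: 0.579
gripper_force: 0.0
```

Call:
carry_out([
  [0,0,0,0],
  [0,0,0,0],
  [0,0,0,0],
  [0,0,0,0],
  [0,0,0,0],
  [0,0,0,0],
  [0,0,0,0],
  [0,0,0,0],
  [0,0,0,0],
  [0,0,0,0],
], jaw=0, force=20)

```text
t: 18.15
position: [549.7, 255.0, 47.8]
ee_rot: [3.141, -0.0, 1.711]
force: [-1.4, -0.0, 4.2]
grip_width: 0.177
gripper_force: 20.0
```

Call:
carry_out([
  [0,0,-5,0],
  [0,0,-15,0],
  [0,0,-30,0],
  [0,0,-50,0],
  [0,0,-75,0],
  [0,0,-100,0],
  [0,0,-120,0],
  [0,0,-130,0],
  [0,0,-130,0],
  [0,0,-130,0],
])

```text
t: 19.15
position: [549.3, 254.8, 177.1]
ee_rot: [-3.141, 0.0, 1.711]
force: [-0.2, -1.5, -0.9]
grip_width: 0.174
gripper_force: 20.0
```

```bash
python3 - <<'E'
from h import *
s=read_state();print(s['grip_width']*87,np.round(s['force'],1),np.round(s['q'],2))
go(508,-371,180)
X=cloud(snapshot('scene'),[515,215,60],[590,290,240]);print(X.min(0),X.max(0))
E
```

```text
15.117884165793251 [-0.2 -1.5 -0.9] [-0.85  0.3   0.41  1.69 -0.13  1.18 -0.26]
pos [549.3 254.8 177.1] rot [-3.141  0.     1.711] F [-0.2 -1.5 -0.9] row [-613.907 -128.248   -2.909    0.   ]
[515.6478195  215.20570661 132.09894222] [589.9952325  289.2004207  239.96915763]
```

Part held (15 mm wide, about 0.9 N). Carrying it to the small tray.

Call:
carry_out([
  [-10,-2,-5,0],
  [-30,-6,-10,0],
  [-60,-12,-10,0],
  [-95,-20,-10,0],
  [-130,-27,-10,0],
  [-165,-34,-10,0],
  [-200,-42,-10,0],
  [-235,-49,-10,0],
  [-270,-56,-10,0],
  [-305,-64,-10,0],
])

```text
t: 20.2
position: [527.7, -59.3, 187.8]
ee_rot: [3.142, -0.0, 1.709]
force: [1.1, 0.4, -1.0]
grip_width: 0.174
gripper_force: 20.0
```

Call:
carry_out([
  [-35,-7,0,0],
  [-70,-14,0,0],
  [-105,-22,0,0],
  [-140,-29,0,0],
  [-175,-36,0,0],
  [-210,-44,0,0],
  [-245,-51,0,0],
  [-275,-57,0,0],
  [-295,-62,0,0],
  [-309,-64,0,0],
])

```text
t: 21.2
position: [506.0, -374.2, 187.8]
ee_rot: [-3.141, 0.001, 1.707]
force: [0.2, -0.9, -0.8]
grip_width: 0.179
gripper_force: 20.0
```

```bash
python3 - <<'E'
from h import *
s=read_state();print(s['grip_width']*87)
p=snapshot('wrist');save(p,'w4')
for d in landmark_of(p,'parts_tray')[:2]: print(round(d['score'],2),np.round(d['pixel']),np.round(at(p,d['pixel'],0,True),1))
p=snapshot('scene');f=p['frame'][200:370,120:320];cv2.imwrite('pics/s4.png',cv2.resize(f,(400,340))[:,:,::-1])
w=cv2.resize(cv2.imread('pics/w4.png')[:340],(400,340));cv2.imwrite('pics/c4.png',np.hstack([w,cv2.imread('pics/s4.png')]))
go(508,-371,46)
E
```

```text
15.57615833713508
0.91 [325. 179.] [ 505.9 -368.5    0. ]
0.8 [128. 169.] [ 265.9 -385.1    0. ]
pos [ 507.6 -371.9  187.6] rot [-3.141 -0.     1.709] F [-0.   0.8 -1. ] row [  0.803   0.564 141.58    0.   ]
```

View pics/c4.png

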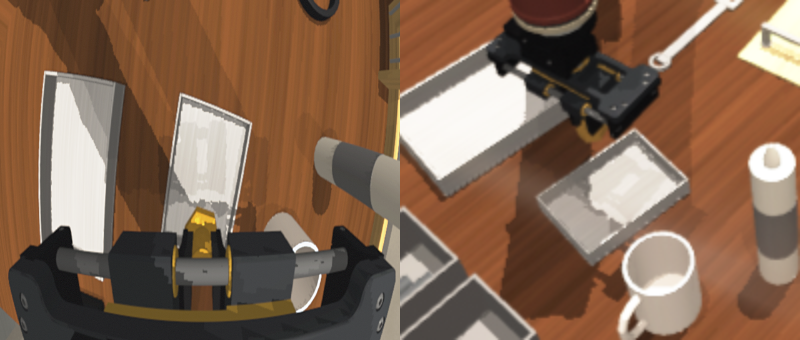

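The part hangs upright over the small tray. Lowering.

Call:
carry_out([
  [0,0,12,0],
  [0,0,35,0],
  [0,0,60,0],
  [0,0,85,0],
  [0,0,107,0],
  [0,0,122,0],
  [0,0,132,0],
  [0,0,137,0],
  [0,0,139,0],
  [0,0,139,0],
])

```text
t: 22.35
position: [508.9, -371.1, 49.1]
ee_rot: [3.141, 0.0, 1.711]
force: [-0.6, 0.0, -1.1]
grip_width: 0.172
gripper_force: 20.0
```

Call:
carry_out([
  [0,0,0.5,0],
  [0,0,1,0],
  [0,0,1.5,0],
  [0,0,2,0],
  [0,0,2.5,0],
  [0,0,3,0],
  [0,0,3.5,0],
  [0,0,3.5,0],
  [0,0,3.5,0],
  [0,0,3.5,0],
])

```text
t: 23.35
position: [508.6, -371.0, 45.1]
ee_rot: [-3.142, 0.0, 1.711]
force: [0.2, -0.1, -0.3]
grip_width: 0.174
gripper_force: 20.0
```

Call:
carry_out([
  [0,0,0.2,0],
  [0,0,0.4,0],
  [0,0,0.6,0],
  [0,0,0.6,0],
  [0,0,0.6,0],
  [0,0,0.6,0],
  [0,0,0.6,0],
  [0,0,0.6,0],
  [0,0,0.6,0],
  [0,0,0.6,0],
])

```text
t: 24.35
position: [508.6, -371.0, 44.8]
ee_rot: [3.141, 0.0, 1.711]
force: [-1.6, 1.8, 4.9]
grip_width: 0.177
gripper_force: 20.0
```

Contact on the tray floor. Releasing and retreating.

Call:
carry_out([
  [0,0,0,0],
  [0,0,0,0],
  [0,0,0,0],
  [0,0,0,0],
  [0,0,0,0],
  [0,0,0,0],
  [0,0,0,0],
  [0,0,0,0],
  [0,0,0,0],
  [0,0,0,0],
], jaw=45)

```text
t: 25.35
position: [508.6, -370.9, 44.5]
ee_rot: [3.142, 0.0, 1.711]
force: [0.2, 1.4, -0.0]
grip_width: 0.522
gripper_force: 0.0
```

Call:
carry_out([
  [0,0,-8,0],
  [0,0,-25,0],
  [0,0,-50,0],
  [0,0,-85,0],
  [0,0,-125,0],
  [0,0,-165,0],
  [0,0,-195,0],
  [0,0,-200,0],
  [0,0,-200,0],
  [0,0,-200,0],
])

```text
t: 26.35
position: [508.3, -370.6, 244.0]
ee_rot: [-3.141, -0.001, 1.711]
force: [0.2, 0.1, 0.0]
grip_width: 0.52
gripper_force: 0.0
```

```bash
python3 - <<'E'
from h import *
p=snapshot('scene');save(p,'s5')
X=cloud(p,[480,-400,30],[550,-340,60]);print(len(X),X.mean(0).round(1),X.max(0).round(1))
E
```

```text
59 [ 513.2 -368.6   41.8] [ 520.4 -358.6   49.8]
```

View pics/s5.png

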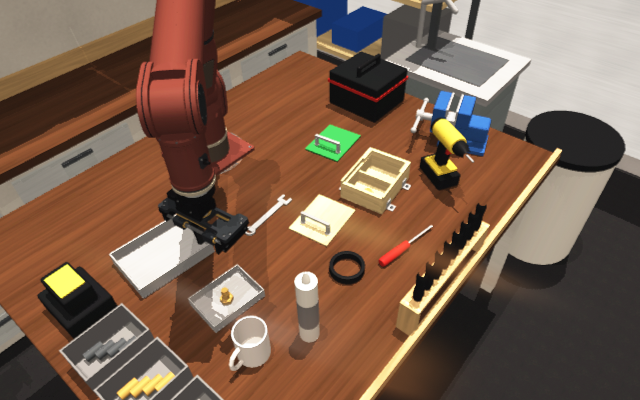

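The hose tail stands upright in the small tray at (227,297) and the lid lies flat at (322,220), handle up. The plug is still in the box and nothing else has moved.

```bash
python3 -c "
from rig import *
print(job_done())"
```

```text
the job is handed in; nothing more can be done
None
```

The job is handed in after about 26 s of the 72 s allowed: the lid lies flat on the bench, handle up, the hose tail stands on its hexagon in the smaller steel tray, and the last picture shows the plug still in the box and nothing else disturbed.

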